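Free the waste-can pedal, open the lid and ease it shut

ROBOT

A 6-joint arm with a two-finger parallel gripper is mounted at the origin on the work surface. World frame = base frame: x ahead of the robot, y to its left, z up, the work surface at z = 0. Lengths are in mm, angles in rad, forces in N, time in s.
With the tool pointing down it reaches from about 325 to 1000 mm from the base axis. Payload 5.1 kg.
Tool frame: the origin (TCP) lies on the front face of the gripper's body, between the roots of the fingers; the fingertips stand 73 mm ahead of it and the grasp point (between the pads) lies 54 mm ahead of it (grip_point_offset is the distance from the TCP to the grasp point, in mm); x points along the fingers, y is the direction in which the jaws open and shut, and the axes are right-handed (so a half turn about x gives the same grasp; the last joint's range is limited). The gripper opens to 85 mm and grips with 20 to 120 N. Pads are 22 mm wide; open, the fingers measure 114 mm over their backs; the gripper's body (76 mm by 85 mm) begins 54 mm behind the grasp point. The pads swing forward as they close: fully open they stand 13 mm farther back than shut.
Start: joints at [-1.356, 0.124, 1.65, -0, 1.367, -0.083], TCP at [190.689, -621.388, 303.922] pointing down, gripper open.
Joint ranges: [-2.61, 2.61], [-1.02, 2.33], [0.03, 2.71], [-1.35, 4.49], [0.32, 2.68], [-2.91, 2.91]. Speed limits (rad/s): [2.57, 2.57, 3.14, 3.14, 3.14, 3.14].

INTERFACE

Orientations are given as a rotation vector (axis times angle).
In Python, from workcell import read_state, get_image, camera_info, sign_off, silhouettes, pinpoint, grip_point_offset gives the robot as it stands.
- The arm moves only by the tool move_arm, never from a script. Its argument "steps" is a list of rows, each a list of 3 entries, a list of its own where there are three numbers: the turn, a rotation vector about the world's x, y, z in degrees, then the shift along the world's x, y, z in mm, then the finger opening in mm, from 0 to 85.4. A call has 1 to 12 rows; each row shifts and turns the commanded pose from where the row before left it; what a row does not reach is not made up. A row lasts 1/12 s, in which the tool goes at most 41.7 mm and 7.16 degrees, less where a joint would pass 70% of its speed; a pose out of reach is approached as far as the arm can. A call is refused whole if a number of a shift passes 41.7 or a number of a turn 7.16, either way. A call with a gripper value outside its range is refused whole. The fingers move at their own pace and stop on an object; "squeeze" is the grip in N (left out, the last holds). Time passes only in rows, so rows that do not move let the fingers close. It gives the time, the measured TCP pose, the force and the opening at its end, in the units of the state.
- read_state(): the state, without advancing time (a new reading comes with each control period).
- get_image(name): name is "side" or "top"; returns the picture (480x640x3 uint8, blue, green, red); there is no depth.
- camera_info(name): a dict with "vfov" (degrees; the focal length in pixels is half the picture's height over the tangent of half this angle, whatever the lens; pixels are square), "cx", "cy" (the principal point, pixels), "R" (3x3) and "t" (3): a world point X has camera coordinates R X + t. Camera axes: x right, y down, z forward; pixel columns grow to the right and rows downward; lengths in mm; the calibration is good to about 2 mm. A picture is of the moment at which its call begins. camera_info takes no time and is no camera call.
- sign_off(): hands the job in, once; it reports no verdict.
Trained networks look in the newest picture that a camera, given by its name, has taken for a name from the list of things; names that differ only in an ending like _2 or _b are one class to them, and where a whole thing is asked for, a point or a joint stands for the part that bears it (a point fixed in the world has none). Each returns a list of dicts, best first, with "conf" (0 to 1); they miss things now and then, are a little off and sometimes report something else, mostly with a low value. They report only what shows in the picture. A call takes as long as a camera call. They do not tell look-alikes from the thing itself.
- silhouettes(target, camera): "mask" (480x640 bool, what is visible of it).
- pinpoint(target, camera): "position" ([x, y, z] in mm, in world coordinates, good to about 4 mm: a listed point, or the origin of a listed thing).
The state is a dict: "time_s": time; "joint_positions": joint angles; "qd": joint speeds; "tau": joint torques, N m; "eef_pos": TCP position; "tcp_rot": TCP orientation; "force": force on the tool from outside, world axes, zero at the start; "ft_torque": the same for the moment, N m; "opening": opening from 0.0 (shut) to 1.0 (fully open).
Only numpy, scipy, OpenCV 4.12 (cv2) and the standard library are available. Lean on these libraries where they do the work, as an engineer would, in place of code of your own. Each camera call takes 0.05 s, during which the arm holds its last target. There are 200 camera calls.

TASK

A flat metal pencil tin has slid partly under the pedal of the round waste can and jams it: push it along the table until it is out from under the pedal, without lifting it. Then press the pedal all the way down so that the lid stands fully open, keep it open for three seconds while I drop in my rags, and let the pedal up slowly so that the lid comes down gently, without slamming, and ends shut. Work the lid by the pedal only, and leave the square bin and everything else on the table alone.

Things in the scene. Friction and masses are not known exactly. Their poses are not given: they have to be found in the camera images.
- can: round steel waste can, 180 mm in diameter (wall and foot ring), 269 mm high with its lid shut, standing fast: it does not move. Origin: on the can's axis at table level, z up; its front, with the pedal, faces its own -x; its hinge is at the back. A look-only wire handle juts out 20 mm on its +y side, 200 mm up.
- can_lid: the round can's domed steel lid, 190 mm in diameter, about 0.3 kg; not to be touched by hand. Origin: centre of its underside; shut, on the can's axis, 245 mm up, its z vertical. Hinged 122 mm behind the can's axis, its front edge swings up and back. A push rod links it to the pedal: it tilts 5.5 x the pedal angle, to about 1.02 rad fully open (0.034 rad per mm at the tread). No damper: it falls freely if the pedal is let go.
- can_tread (a point): middle of the top of the round can's pedal, a steel plate with ribbed rubber, 64 mm wide (can's y), spanning can x -185 to -140 mm (95 to 50 mm in front of the can's wall), on a 30 mm wide bar running back under the can. At rest the point is at can x -162 mm, y 0, 48 mm up, the plate's underside 41 mm up; fully pressed about 18 mm up. Moves with the pedal.
- can_pedal (a joint): pedal angle of the round can, rad: 0 at rest (up), 0.185 fully pressed on its stop. The pedal turns about a pivot on the can's axis 35 mm above the table, so the middle of the tread goes down about 30 mm. Pressing takes about 10 to 18 N; let go, it flies up under the lid's weight.
- tin: closed flat pencil tin of bare metal, 185 (its x) x 60 (its y) x 24 mm, about 0.25 kg, loose. Origin: centre of underside. It lies roughly along the can's x axis, on the pedal's +y side; its end near the can is 15 to 35 mm under the pedal's edge, the rest sticks out past the pedal's front edge, where its -y flank can be reached. It can slide freely to the can's +y side.
- tin_corner (a point): the tin's corner that starts under the pedal, at table level: at +92.5 mm, -30 mm in the tin's frame.
- square_bin: square steel bin, 180 by 180 mm and 260 mm high, standing fast, with the same kind of pedal (64 mm wide, reaching to 185 mm in front of its centre) and linked flat lid. Not to be used. Origin: centre, at table level; front and pedal to its own -x.
- square_lid: the square bin's flat steel lid, 190 by 190 mm, worked by that bin's own pedal; to stay shut. Origin: centre of its underside; shut, on the bin's axis, 248 mm up, its z vertical.
- eraser: white eraser in a card sleeve, 50 x 24 x 14 mm, on the -y side of the round can's pedal. Origin: centre of underside.
- water_cup: white cup, 70 mm diameter, 75 mm high, beside the square bin's pedal. Origin: centre of underside.
- brush_jar: terracotta jar of 72 mm diameter with brushes up to 270 mm high, between the bins. Origin: centre of underside.
- paint_box: white watercolour box, 75 x 150 x 18 mm, far left on the table. Origin: centre of underside.
- set_square: green transparent set square, 160 x 120 x 5 mm, far right on the table. Origin: near its middle, underside.
- charcoal: black charcoal stick, 90 x 14 x 14 mm, to the left of the bins. Origin: centre of underside.
There are look-alikes about, which are no part of the job. Leave any blue or green look-alike of the tin alone.

How it is judged:
By the outcome, as a careful person would: the job done as asked, in the order asked, and still so for the second after the job is handed in, with the robot touching nothing.
It also fails if it takes over 64 s, if anything falls off the work surface, if the arm or the gripper's body presses on something with over 40 N, if the wrist force passes 120 N, or if a joint passes its speed limit or range.

## Working session

There is one attempt and no reset: what is moved stays moved. The work goes in short steps, Python scripts to look and compute and a tool call to move; the robot and the scene stay as the last step left them, time stands still between calls to the robot, and variables do not carry over. Pictures are saved under pics/ and viewed, about 8 in all and at most 12, crops included, and the job is handed in when it is done.

Besides the shell and the picture viewer there is one more tool, called after "Call:" as name(argument=value, ...) on one line, values as JSON. move_arm: Moves the arm, as the interface text tells. Its arguments: {"type":"object","properties":{"steps":{"type":"array"},"squeeze":{"type":"number"}},"required":["steps"]}

```bash
mkdir -p pics; cat > h.py <<'E'
import numpy as np,cv2
from workcell import *
def proj(n,X):
    c=camera_info(n);f=240/np.tan(np.radians(c["vfov"])/2)
    p=np.array(c["R"])@np.array(X,float)+np.array(c["t"]).ravel();return np.array([c["cx"]+f*p[0]/p[2],c["cy"]+f*p[1]/p[2]])
def ray(n,u,v,z):
    c=camera_info(n);f=240/np.tan(np.radians(c["vfov"])/2);R=np.array(c["R"]);t=np.array(c["t"]).ravel()
    C=-R.T@t;d=R.T@np.array([(u-c["cx"])/f,(v-c["cy"])/f,1]);return C+d*(z-C[2])/d[2]
E
python3 - <<'E'
from h import *
for n in ("top","side"):
    im=get_image(n);cv2.imwrite(f"pics/{n}0.png",im)
    c=camera_info(n);print(n,c["vfov"],-np.array(c["R"]).T@np.array(c["t"]).ravel())
    for k in ("can","can_tread","can_lid","tin","tin_corner","square_bin","eraser","water_cup","brush_jar","charcoal"):
        for d in pinpoint(k,n)[:4]: print(k,round(d["conf"],2),np.round(d["position"]),proj(n,d["position"]).round())
print(read_state())
E
```

```text
top 48.19078666331379 [ 267.24426119   36.51300482 1566.31734966]
can 0.79 [660. 220.   5.] [259. 191.]
can_tread 0.64 [502. 249.  47.] [246. 241.]
can_tread 0.17 [ 518. -539.   -0.] [515. 243.]
can_lid 0.93 [666. 225. 246.] [248. 166.]
tin 0.92 [224. 292.   2.] [229. 339.]
tin 0.78 [455. 288.  -2.] [234. 259.]
tin 0.76 [297. 503.   2.] [157. 312.]
tin 0.6 [ 321. -134.    0.] [378. 308.]
tin_corner 0.81 [ 416. -136.   -0.] [378. 275.]
tin_corner 0.8 [540. 246.   2.] [249. 231.]
tin_corner 0.67 [130. 269.   4.] [236. 373.]
tin_corner 0.55 [258. 594.   1.] [125. 325.]
square_bin 0.65 [ 639. -185.  247.] [408. 179.]
square_bin 0.55 [ 517. -536.   -2.] [514. 244.]
square_bin 0.18 [529. 580.   2.] [137. 233.]
eraser 0.64 [504. 245.  47.] [247. 241.]
eraser 0.52 [531. 578.  -0.] [137. 232.]
eraser 0.42 [473. 148.  -5.] [282. 254.]
water_cup 0.56 [ 472. -268.    2.] [423. 257.]
water_cup 0.55 [658. 226.   2.] [258. 192.]
brush_jar 0.59 [715.   0.   2.] [333. 175.]
charcoal 0.7 [602. 468.  -0.] [176. 209.]
side 57.10738302458289 [-264.45922524  577.64322058  924.96681581]
can 0.78 [666. 224.
[... 704 characters left out ...]
. 310.]
charcoal 0.27 [666. 222.   2.] [230. 260.]
{'time_s': 1.1, 'joint_positions': array([-1.35562031e+00,  1.23826307e-01,  1.65030244e+00,  3.88769934e-05,
        1.36749440e+00, -8.26149534e-02]), 'qd': array([ 0.00151753,  0.00126069, -0.00077052, -0.00109626,  0.00074631,
        0.00030255]), 'tau': array([ 4.59686216e-04, -4.23605132e+01, -3.65762043e+01, -6.21065328e-05,
        4.93303487e-04,  1.85799621e-05]), 'eef_pos': array([ 190.68449171, -621.39256429,  303.90372961]), 'tcp_rot': array([ 2.06131502,  0.30922936, -2.06124004]), 'force': array([-0.12943199, -0.40958911,  1.00518415]), 'ft_torque': array([ 0.03839593, -0.0440934 , -0.01128329]), 'opening': 1.000787985722216}
```

View pics/top0.png

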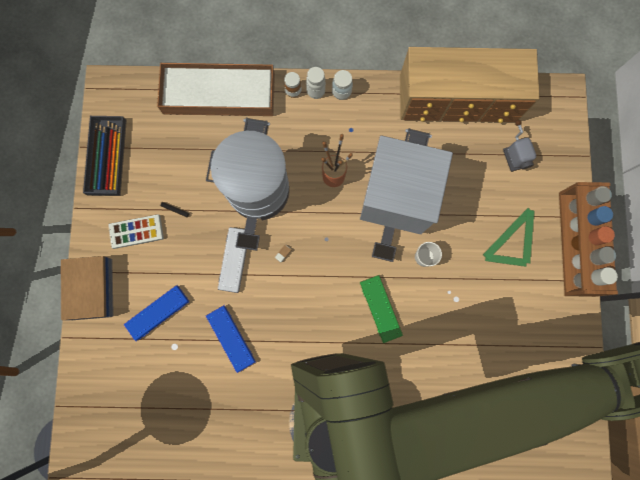

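View pics/side0.png

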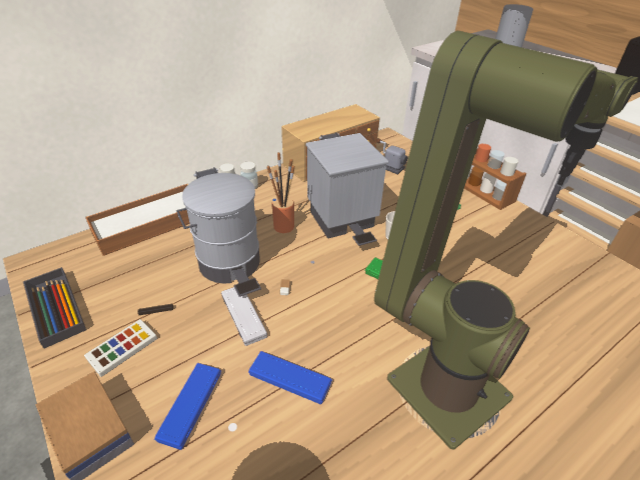

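The top view shows the bare metal tin at (234,259), running under the pedal at (246,241). It could be confused with the blue boxes at (157,312) and (229,339), the green box at (380,308), or the eraser at (284,253), and the square bin's pedal sits at (384,251). By the description I choose the metal tin at (234,259). One close crop will confirm it.

```bash
python3 - <<'E'
from h import *
im=get_image("top");c=cv2.resize(im[205:305,195:305],None,fx=6,fy=6,interpolation=cv2.INTER_CUBIC);cv2.imwrite("pics/crop1.png",c)
for n in("top","side"):
  get_image(n)
  for k in ("tin","can_tread","eraser"):
    for d in silhouettes(k,n)[:4]:
        m=d["mask"].astype(np.uint8);ct=max(cv2.findContours(m,0,1)[0],key=cv2.contourArea)[:,0]
        w=np.array([ray(n,u,v,{"tin":24,"can_tread":48,"eraser":14}[k])[:2] for u,v in ct],np.float32)
        r=cv2.minAreaRect(w);print(n,k,round(d["conf"],2),np.round(cv2.boxPoints(r)).tolist(),np.round(r[1]))
E
```

```text
top tin 0.97 [[130.0, 264.0], [166.0, 206.0], [326.0, 304.0], [291.0, 362.0]] [188.  68.]
top tin 0.85 [[221.0, -145.0], [244.0, -204.0], [418.0, -136.0], [394.0, -76.0]] [187.  64.]
top tin 0.68 [[357.0, 267.0], [539.0, 241.0], [548.0, 303.0], [365.0, 328.0]] [ 62. 185.]
top tin 0.65 [[214.0, 552.0], [330.0, 406.0], [379.0, 445.0], [263.0, 591.0]] [ 63. 187.]
top can_tread 0.15 [[475.0, 217.0], [569.0, 202.0], [579.0, 262.0], [485.0, 277.0]] [61. 95.]
top eraser 0.6 [[447.0, 149.0], [487.0, 118.0], [502.0, 139.0], [462.0, 169.0]] [26. 50.]
top eraser 0.2 [[356.0, 267.0], [539.0, 243.0], [547.0, 307.0], [364.0, 331.0]] [ 65. 185.]
side tin 0.91 [[344.0, 276.0], [538.0, 251.0], [546.0, 313.0], [352.0, 338.0]] [ 62. 196.]
side tin 0.87 [[125.0, 275.0], [161.0, 216.0], [319.0, 312.0], [284.0, 371.0]] [185.  69.]
side tin 0.82 [[205.0, 558.0], [324.0, 410.0], [376.0, 452.0], [257.0, 600.0]] [ 67. 190.]
side tin 0.54 [[344.0, -79.0], [382.0, -145.0], [419.0, -123.0], [382.0, -57.0]] [43. 76.]
side can_tread 0.95 [[473.0, 223.0], [577.0, 205.0], [588.0, 267.0], [484.0, 286.0]] [ 63. 106.]
side eraser 0.7 [[442.0, 158.0], [487.0, 123.0], [502.0, 142.0], [457.0, 178.0]] [25. 57.]
side eraser 0.31 [[657.0, 1.0], [1079.0, -272.0], [1134.0, -187.0], [712.0, 86.0]] [101. 502.]
```

View pics/crop1.png

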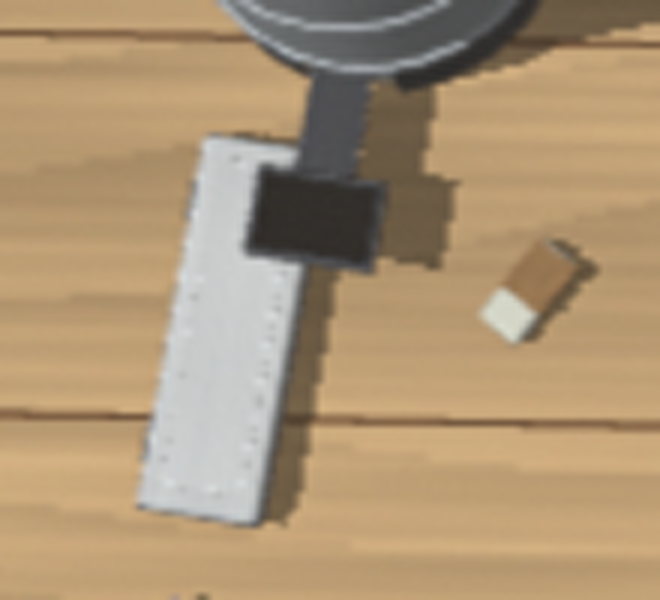

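The crop confirms the choice. The bare metal tin's corner is under the left half of the black pedal plate, and its right flank is clear in front of the plate. The eraser is well off to the right.

```bash
python3 - <<'E'
from h import *
from scipy.spatial.transform import Rotation as R
s=read_state();print(np.round(R.from_rotvec(s["tcp_rot"]).as_matrix(),3),grip_point_offset)
C=np.array([663,223.5]);T=np.array([501.5,249.5]);x=(C-T)/np.linalg.norm(C-T);y=np.array([-x[1],x[0]])
print(x,y,np.degrees(np.arctan2(x[1],x[0])))
for n,p in {"corner":(539,246),"cornerfr":(356,270),"left":(365,331),"eraser":(487,123),"eraser2":(502,140),"er3":(460,173)}.items(): print(n,(np.array(p)-C)@x,(np.array(p)-C)@y)
for a in [(-210,-45),(-210,0),(-210,50),(-166,0)]: print(a,C+a[0]*x+a[1]*y)
E
```

```text
[[ 0.     0.293 -0.956]
 [-0.    -0.956 -0.293]
 [-1.     0.     0.   ]] 53.900000000000006
[ 0.98728758 -0.15894413] [0.15894413 0.98728758] -9.145615094621443
corner -125.99990271502777 2.5048983619175496
cornerfr -310.48818878001566 -2.8869755983296304
left -311.2981925212092 58.76806388701376
eraser -157.78872878451224 -127.19656861947038
eraser2 -145.68146531708646 -108.0285178231495
er3 -192.39269993188086 -82.12368119441096
(-210, -45) [448.51712257 212.45032632]
(-210, 0) [455.66960843 256.87826737]
(-210, 50) [463.61681495 306.24264632]
(-166, 0) [499.1102619  249.88472564]
```

Call:
move_arm(steps=[[[0, 0, 0], [10.8, 34.9, 0], 0], [[0, 0, -2], [10.8, 34.9, 0], 0], [[0, 0, -2], [10.8, 34.9, 0], 0], [[0, 0, -2], [10.8, 34.9, 0], 0], [[0, 0, -2], [10.8, 34.9, 0], 0], [[0, 0, -2], [10.8, 34.9, 0], 0], [[0, 0, -2], [10.8, 34.9, 0], 0], [[0, 0, -2], [10.8, 34.9, 0], 0], [[0, 0, -2], [10.8, 34.9, 0], 0], [[0, 0, -2], [10.8, 34.9, 0], 0], [[0, 0, -2], [10.8, 34.9, 0], 0], [[0, 0, -2], [10.8, 34.9, 0], 0]])

```text
time_s: 2.55
eef_pos: [320.3, -201.0, 304.2]
tcp_rot: [-2.177, 0.097, 2.175]
force: [2.2, 0.5, -0.1]
opening: 0.001
```

Call:
move_arm(steps=[[[0, 0, -2], [10.8, 34.9, 0], 0], [[0, 0, -2], [10.8, 34.9, 0], 0], [[0, 0, 0], [10.8, 34.9, 0], 0], [[0, 0, 0], [10.8, 34.9, 0], 0], [[0, 0, 0], [10.8, 34.9, 0], 0], [[0, 0, 0], [10.8, 34.9, 0], 0], [[0, 0, 0], [10.8, 34.9, 0], 0], [[0, 0, 0], [10.8, 34.9, 0], 0], [[0, 0, 0], [10.8, 34.9, 0], 0], [[0, 0, 0], [10.8, 34.9, 0], 0], [[0, 0, 0], [10.8, 34.9, 0], 0], [[0, 0, 0], [10.8, 34.9, 0], 0]])

```text
time_s: 3.55
eef_pos: [450.0, 218.3, 304.1]
tcp_rot: [-2.141, 0.166, 2.14]
force: [-0.1, -0.6, -0.7]
opening: 0.002
```

Call:
move_arm(steps=[[[0, 0, 0], [0, 0, -30], 0], [[0, 0, 0], [0, 0, -30], 0], [[0, 0, 0], [0, 0, -30], 0], [[0, 0, 0], [0, 0, -20], 0], [[0, 0, 0], [0, 0, 0], 0], [[0, 0, 0], [0, 0, 0], 0]])

```text
time_s: 4.05
eef_pos: [449.3, 216.1, 193.1]
tcp_rot: [-2.138, 0.168, 2.143]
force: [-0.1, 0.3, 0.5]
opening: -0.001
```

```bash
python3 - <<'E'
from h import *
im=get_image("side");cv2.imwrite("pics/s2.png",cv2.resize(im[180:400,130:400],None,fx=2.7,fy=2.7))
for k in("tin","tin_corner","can_tread"):
  for d in pinpoint(k,"side")[:3]:print(k,round(d["conf"],2),np.round(d["position"]))
print(proj("side",[449,216,193-73]),proj("side",[449,216,8]))
E
```

```text
tin 0.73 [ 315. -138.   -0.]
tin 0.73 [291. 506.  -5.]
tin 0.71 [453. 287.  -0.]
tin_corner 0.81 [130. 272.   2.]
tin_corner 0.79 [537. 248.  -2.]
tin_corner 0.62 [ 415. -129.   -2.]
can_tread 0.62 [500. 252.  47.]
[265.69249218 273.95266336] [268.04628367 303.11771497]
```

View pics/s2.png

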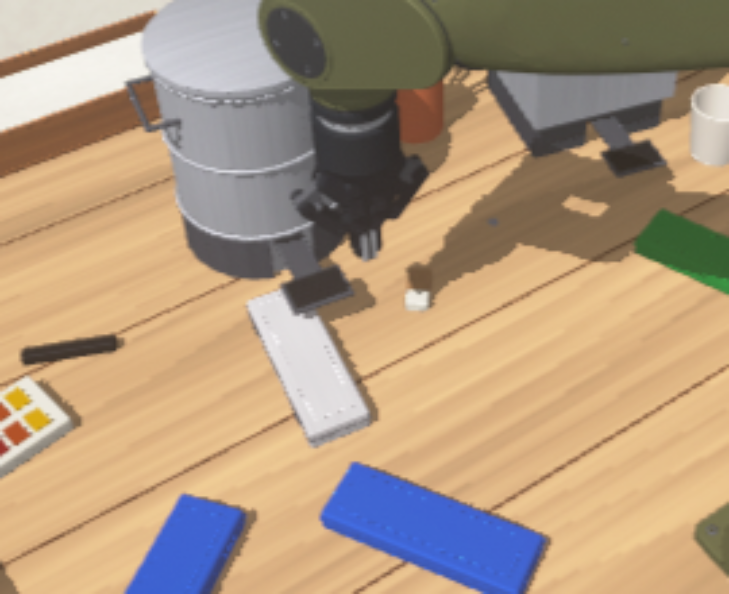

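The fingertip shows at crop (368,255), which matches its predicted pixel. It is to the right of the tin's flank and clear of both pedal and eraser. Next I lower it to about 10 mm above the table and push along the can's +y.

Call:
move_arm(steps=[[[0, 0, 0], [-3, 0, -30], 0], [[0, 0, 0], [0, 0, -30], 0], [[0, 0, 0], [0, 0, -25], 0], [[0, 0, 0], [0, 0, -15], 0], [[0, 0, 0], [0, 0, -10], 0], [[0, 0, 0], [0, 0, 0], 0]])

```text
time_s: 4.75
eef_pos: [446.4, 215.9, 82.9]
tcp_rot: [-2.138, 0.168, 2.143]
force: [0.2, -0.7, -0.2]
opening: -0.0
```

Call:
move_arm(steps=[[[0, 0, 0], [1, 6, 0], 0], [[0, 0, 0], [1, 6, 0], 0], [[0, 0, 0], [1, 6, 0], 0], [[0, 0, 0], [1, 6, 0], 0], [[0, 0, 0], [1, 6, 0], 0], [[0, 0, 0], [1, 6, 0], 0], [[0, 0, 0], [1, 6, 0], 0]])

```text
time_s: 5.33
eef_pos: [454.1, 258.9, 84.2]
tcp_rot: [-2.141, 0.167, 2.14]
force: [0.2, -2.5, 1.5]
opening: -0.002
```

Call:
move_arm(steps=[[[0, 0, 0], [1, 6, 0], 0], [[0, 0, 0], [1, 6, 0], 0], [[0, 0, 0], [1, 6, 0], 0], [[0, 0, 0], [1, 6, 0], 0], [[0, 0, 0], [1, 6, 0], 0], [[0, 0, 0], [1, 6, 0], 0], [[0, 0, 0], [0, 0, 0], 0]])

```text
time_s: 5.92
eef_pos: [460.2, 295.4, 84.1]
tcp_rot: [-2.141, 0.166, 2.139]
force: [-0.1, -0.4, -0.1]
opening: -0.003
```

```bash
python3 - <<'E'
from h import *
get_image("side");C=np.array([663,223.5]);x=np.array([.9873,-.1589]);y=np.array([.1589,.9873])
for k in("tin","tin_corner","can_tread"):
  for d in pinpoint(k,"side")[:4]:
    p=np.array(d["position"]);print(k,round(d["conf"],2),p.round(),(p[:2]-C)@x,(p[:2]-C)@y)
E
```

```text
tin 0.8 [ 315. -140.   -0.] -286.19589 -413.73476999999997
tin 0.78 [288. 504.  -2.] -414.28352 217.23214
tin 0.72 [459. 336.  -2.] -218.95409 79.11412999999996
tin 0.7 [223. 288.   0.] -444.80745 -5.954850000000001
tin_corner 0.83 [547. 303.   1.] -127.45553999999994 60.01028
tin_corner 0.83 [ 419. -130.   -2.] -184.84805999999998 -388.30758
tin_corner 0.69 [263. 596.   3.] -454.48927999999995 304.04695999999996
tin_corner 0.65 [132. 270.  -2.] -531.87439 -38.30077000000003
```

The tin corner is now at can y about 60, roughly 28 mm clear of the pedal edge at 32. I'll back off, rise, and go over the tread.

Call:
move_arm(steps=[[[0, 0, 0], [-2, -10, 0], 0], [[0, 0, 0], [-2, -10, 0], 0], [[0, 0, 0], [0, 0, 30], 0], [[0, 0, 0], [0, 0, 36], 0], [[0, 0, 0], [15, -9, 0], 0], [[0, 0, 0], [15, -9, 0], 0], [[0, 0, 0], [13, -8, 0], 0], [[0, 0, 0], [0, 0, -10], 0], [[0, 0, 0], [0, 0, -8], 0], [[0, 0, 0], [0, 0, 0], 0], [[0, 0, 0], [0, 0, 0], 0]])

```text
time_s: 7.03
eef_pos: [497.1, 247.8, 129.6]
tcp_rot: [-2.137, 0.169, 2.146]
force: [0.0, 0.3, 0.0]
opening: -0.003
```

```bash
python3 - <<'E'
from h import *
im=get_image("side");cv2.imwrite("pics/s3.png",cv2.resize(im[150:370,130:400],None,fx=2.7,fy=2.7))
E
```

```text
(no output)
```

View pics/s3.png

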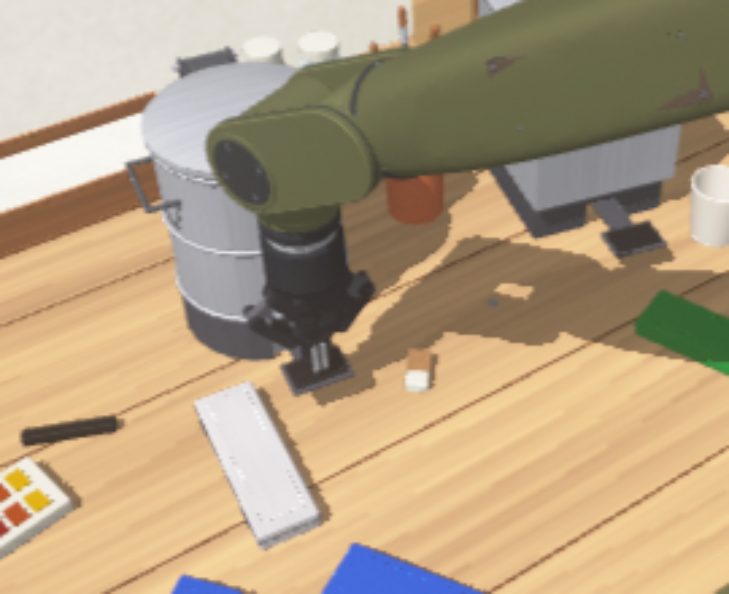

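The tip is over the tread at crop (320,365), and the tin at (258,460) lies clear of the pedal. One top view will check the wrist's clearance to the lid before I press.

```bash
python3 - <<'E'
from h import *
im=get_image("top");cv2.imwrite("pics/t3.png",cv2.resize(im[110:290,180:380],None,fx=3.3,fy=3.3))
for p in[(497,248,300),(497,248,240),(567,239,245)]:print((proj("top",p)-[180,110])*3.3)
E
```

```text
[171.75158301 386.01795432]
[184.29453517 400.33446957]
[199.01737897 309.1665866 ]
```

View pics/t3.png

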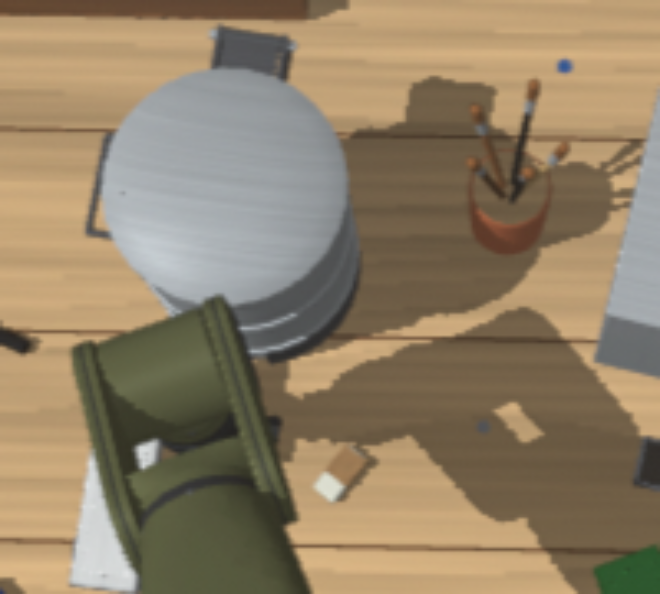

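The wrist yoke comes within about 10 mm of the lid's front rim at crop (215,300), which is too tight. I'll tilt the tool 18° so the wrist leans away from the can, keeping the tip over the tread.

Call:
move_arm(steps=[[[-0.95, -5.92, 0], [-7.4, 1.2, 3], 0], [[-0.95, -5.92, 0], [-7.4, 1.2, 0], 0], [[-0.95, -5.92, 0], [-7.4, 1.2, 0], 0], [[0, 0, 0], [9, 0.5, 0], 0], [[0, 0, 0], [0, 0, 0], 0], [[0, 0, 0], [0, 0, 0], 0]])

```text
time_s: 7.63
eef_pos: [486.4, 252.9, 135.8]
tcp_rot: [-2.463, 0.192, 1.789]
force: [1.0, -0.1, -0.3]
opening: -0.001
```

```bash
cat > st.py <<'E'
from h import *
from scipy.spatial.transform import Rotation as R
s=read_state();M=R.from_rotvec(s["tcp_rot"]).as_matrix();p=np.array(s["eef_pos"])
tip=p+M[:,0]*73;print("t",s["time_s"],"axis",M[:,0].round(3),"y",M[:,1].round(3),"tip",tip.round(1),"low corner",(tip-11*np.abs([1,1,1])*(M[:,2]*np.sign(-M[2,2]))).round(1) if 0 else (tip+11*M[:,2]*-np.sign(M[2,2])).round(1),s["force"].round(1),s["joint_positions"].round(2))
C=np.array([663,223.5]);x=np.array([.9873,-.1589]);y=np.array([.1589,.9873]);print("tip in can",(tip[:2]-C)@x,(tip[:2]-C)@y)
E
python3 st.py
python3 - <<'E'
from h import *
im=get_image("top");cv2.imwrite("pics/t4.png",cv2.resize(im[110:290,180:380],None,fx=3.3,fy=3.3))
E
```

```text
t 7.6333 axis [ 0.305 -0.048 -0.951] y [-0.155 -0.988  0.   ] tip [508.7 249.4  66.4] low corner [498.3 251.   63. ] [ 1.  -0.1 -0.3] [ 0.45 -0.02  2.13 -0.25  0.79  2.33]
tip in can -156.46729886934378 1.0212178276477148
```

View pics/t4.png

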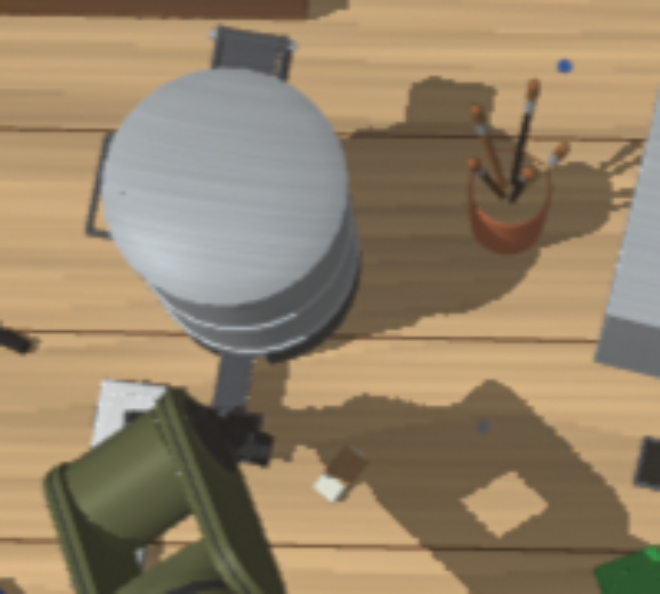

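The wrist at crop (110,470) is now well back from the lid. The lower finger corner is at can x about -167, 15 mm above the tread. Press now.

Call:
move_arm(steps=[[[0, 0, 0], [0, 0, -7], 0], [[0, 0, 0], [0, 0, -5], 0], [[0, 0, 0], [0, 0, -2], 0], [[0, 0, 0], [0, 0, -2], 0], [[0, 0, 0], [0, 0, -2], 0], [[0, 0, 0], [0, 0, -2], 0], [[0, 0, 0], [0, 0, -2], 0], [[0, 0, 0], [0, 0, -2], 0]])

```text
time_s: 8.35
eef_pos: [485.8, 252.2, 111.7]
tcp_rot: [-2.462, 0.195, 1.791]
force: [-6.6, -3.2, 9.7]
opening: 0.0
```

Call:
move_arm(steps=[[[0, 0, 0], [0, 0, -2], 0], [[0, 0, 0], [0, 0, -2], 0], [[0, 0, 0], [0, 0, -2], 0], [[0, 0, 0], [0, 0, -2], 0], [[0, 0, 0], [0, 0, -2], 0], [[0, 0, 0], [0, 0, -2], 0], [[0, 0, 0], [0, 0, -2], 0], [[0, 0, 0], [0, 0, -2], 0], [[0, 0, 0], [0, 0, -2], 0]])

```text
time_s: 9.1
eef_pos: [485.9, 252.1, 93.3]
tcp_rot: [-2.463, 0.195, 1.79]
force: [-2.3, -2.6, 5.4]
opening: 0.001
```

```bash
python3 st.py
```

```text
t 9.1 axis [ 0.305 -0.05  -0.951] y [-0.156 -0.988  0.002] tip [508.2 248.5  23.9] low corner [497.8 250.1  20.5] [-2.3 -2.6  5.4] [ 0.45  0.04  2.14 -0.27  0.71  2.36]
tip in can -156.82386391022155 0.1002139397165991
```

Call:
move_arm(steps=[[[0, 0, 0], [0, 0, -1], 0], [[0, 0, 0], [0, 0, -1], 0], [[0, 0, 0], [0, 0, -1], 0], [[0, 0, 0], [0, 0, -1], 0], [[0, 0, 0], [0, 0, 0], 0], [[0, 0, 0], [0, 0, 0], 0]])

```text
time_s: 9.6
eef_pos: [486.0, 252.3, 89.1]
tcp_rot: [-2.463, 0.193, 1.789]
force: [-0.1, -3.2, 4.4]
opening: -0.0
```

```bash
python3 st.py; python3 - <<'E'
from h import *
im=get_image("side");cv2.imwrite("pics/s5.png",cv2.resize(im[100:370,100:430],None,fx=2.2,fy=2.2))
E
```

```text
t 9.6 axis [ 0.306 -0.049 -0.951] y [-0.155 -0.988  0.001] tip [508.3 248.7  19.6] low corner [498.  250.4  16.2] [-0.1 -3.2  4.4] [ 0.45  0.05  2.14 -0.28  0.7   2.36]
tip in can -156.7373526413049 0.3290666688709758
```

View pics/s5.png

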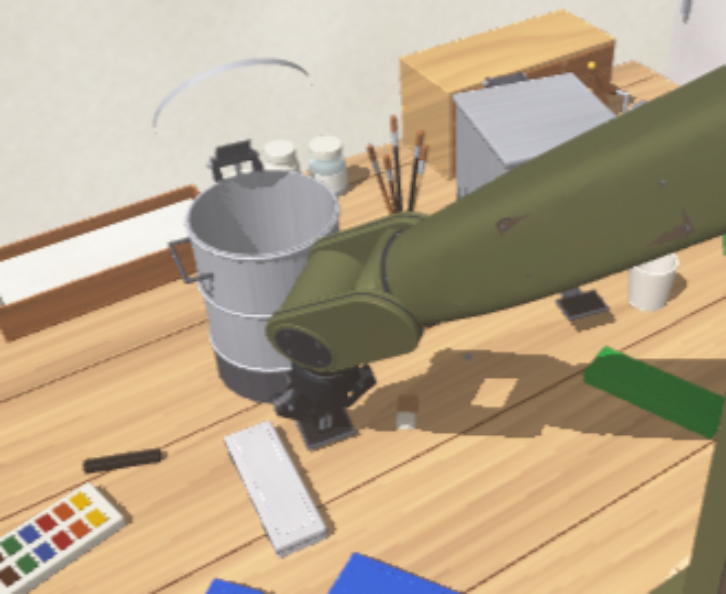

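The lid is nearly fully open: it is seen edge-on as an arc near crop (235,65). There is no force rise from the stop yet, so I press on gently.

Call:
move_arm(steps=[[[0, 0, 0], [0, 0, -1], 0], [[0, 0, 0], [0, 0, -1], 0], [[0, 0, 0], [0, 0, 0], 0], [[0, 0, 0], [0, 0, 0], 0]])

```text
time_s: 9.98
eef_pos: [486.2, 252.4, 88.4]
tcp_rot: [-2.464, 0.194, 1.789]
force: [-5.8, -4.7, 14.1]
opening: 0.001
```

```bash
python3 st.py
```

```text
t 9.9833 axis [ 0.306 -0.049 -0.951] y [-0.156 -0.988  0.001] tip [508.5 248.8  19. ] low corner [498.2 250.4  15.6] [-5.8 -4.7 14.1] [ 0.45  0.05  2.14 -0.28  0.7   2.36]
tip in can -156.5639974020704 0.42964509769185394
```

Only 0.7 mm of the 2 mm commanded was travelled and the force jumped, so the pedal is on its stop. I'll add a little preload and hold.

Call:
move_arm(steps=[[[0, 0, 0], [0, 0, -1], 0], [[0, 0, 0], [0, 0, 0], 0], [[0, 0, 0], [0, 0, 0], 0], [[0, 0, 0], [0, 0, 0], 0], [[0, 0, 0], [0, 0, 0], 0], [[0, 0, 0], [0, 0, 0], 0], [[0, 0, 0], [0, 0, 0], 0], [[0, 0, 0], [0, 0, 0], 0], [[0, 0, 0], [0, 0, 0], 0], [[0, 0, 0], [0, 0, 0], 0], [[0, 0, 0], [0, 0, 0], 0], [[0, 0, 0], [0, 0, 0], 0]])

```text
time_s: 10.98
eef_pos: [486.3, 252.5, 88.3]
tcp_rot: [-2.464, 0.195, 1.789]
force: [-9.2, -5.6, 19.4]
opening: 0.001
```

```bash
python3 st.py; python3 - <<'E'
from h import *
for n in("top","side"):
  im=get_image(n)
  for k in("can_lid","can_tread"):
    for d in pinpoint(k,n)[:2]:print(n,k,round(d["conf"],2),np.round(d["position"]))
# expected open lid centre
C=np.array([663,223.5]);x=np.array([.9873,-.1589]);a=1.02
print("expected",C+x*(122-122*np.cos(a)),245+122*np.sin(a))
E
```

```text
t 10.9833 axis [ 0.306 -0.05  -0.951] y [-0.156 -0.988  0.002] tip [508.6 248.8  18.9] low corner [498.3 250.5  15.4] [-9.2 -5.6 19.4] [ 0.45  0.05  2.14 -0.28  0.7   2.36]
tip in can -156.4666565830638 0.4784760411214427
top can_lid 0.85 [723. 216. 349.]
top can_tread 0.77 [505. 247.  15.]
top can_tread 0.43 [721. 219. 348.]
side can_tread 0.61 [500. 252.  19.]
expected [720.41085715 214.26006766] 348.9571786778223
```

Call:
move_arm(steps=[[[0, 0, 0], [0, 0, 0], 0], [[0, 0, 0], [0, 0, 0], 0], [[0, 0, 0], [0, 0, 0], 0], [[0, 0, 0], [0, 0, 0], 0], [[0, 0, 0], [0, 0, 0], 0], [[0, 0, 0], [0, 0, 0], 0], [[0, 0, 0], [0, 0, 0], 0], [[0, 0, 0], [0, 0, 0], 0], [[0, 0, 0], [0, 0, 0], 0], [[0, 0, 0], [0, 0, 0], 0], [[0, 0, 0], [0, 0, 0], 0], [[0, 0, 0], [0, 0, 0], 0]])

```text
time_s: 12.28
eef_pos: [486.3, 252.5, 88.3]
tcp_rot: [-2.464, 0.195, 1.789]
force: [-9.9, -5.2, 20.2]
opening: -0.0
```

Call:
move_arm(steps=[[[0, 0, 0], [0, 0, 0], 0], [[0, 0, 0], [0, 0, 0], 0], [[0, 0, 0], [0, 0, 0], 0], [[0, 0, 0], [0, 0, 0], 0], [[0, 0, 0], [0, 0, 0], 0], [[0, 0, 0], [0, 0, 0], 0], [[0, 0, 0], [0, 0, 0], 0], [[0, 0, 0], [0, 0, 0], 0], [[0, 0, 0], [0, 0, 0], 0], [[0, 0, 0], [0, 0, 0], 0], [[0, 0, 0], [0, 0, 0], 0], [[0, 0, 0], [0, 0, 0], 0]])

```text
time_s: 13.28
eef_pos: [486.3, 252.5, 88.3]
tcp_rot: [-2.464, 0.195, 1.789]
force: [-9.2, -6.2, 20.2]
opening: 0.005
```

Call:
move_arm(steps=[[[0, 0, 0], [0, 0, 0], 0], [[0, 0, 0], [0, 0, 0], 0], [[0, 0, 0], [0, 0, 0], 0], [[0, 0, 0], [0, 0, 0], 0], [[0, 0, 0], [0, 0, 0], 0], [[0, 0, 0], [0, 0, 0], 0]])

```text
time_s: 13.78
eef_pos: [486.3, 252.5, 88.3]
tcp_rot: [-2.464, 0.195, 1.789]
force: [-9.5, -4.7, 20.2]
opening: -0.003
```

The lid centre measures (723,216,349) against an expected (720,214,349) for fully open, and it was held on the stop for about 3.8 s. Now the slow release.

Call:
move_arm(steps=[[[0, 0, 0], [0, 0, 0.7], 0], [[0, 0, 0], [0, 0, 0.7], 0], [[0, 0, 0], [0, 0, 0.7], 0], [[0, 0, 0], [0, 0, 0.7], 0], [[0, 0, 0], [0, 0, 0.7], 0], [[0, 0, 0], [0, 0, 0.7], 0], [[0, 0, 0], [0, 0, 0.7], 0], [[0, 0, 0], [0, 0, 0.7], 0], [[0, 0, 0], [0, 0, 0.7], 0], [[0, 0, 0], [0, 0, 0.7], 0], [[0, 0, 0], [0, 0, 0.7], 0], [[0, 0, 0], [0, 0, 0.7], 0]])

```text
time_s: 14.78
eef_pos: [485.6, 252.4, 94.4]
tcp_rot: [-2.462, 0.193, 1.79]
force: [-1.6, 0.6, 5.7]
opening: 0.0
```

Call:
move_arm(steps=[[[0, 0, 0], [0, 0, 0.7], 0], [[0, 0, 0], [0, 0, 0.7], 0], [[0, 0, 0], [0, 0, 0.7], 0], [[0, 0, 0], [0, 0, 0.7], 0], [[0, 0, 0], [0, 0, 0.7], 0], [[0, 0, 0], [0, 0, 0.7], 0], [[0, 0, 0], [0, 0, 0.7], 0], [[0, 0, 0], [0, 0, 0.7], 0], [[0, 0, 0], [0, 0, 0.7], 0], [[0, 0, 0], [0, 0, 0.7], 0], [[0, 0, 0], [0, 0, 0.7], 0], [[0, 0, 0], [0, 0, 0.7], 0]])

```text
time_s: 15.78
eef_pos: [485.3, 252.5, 102.8]
tcp_rot: [-2.462, 0.194, 1.791]
force: [-3.6, -1.8, 6.5]
opening: 0.003
```

Call:
move_arm(steps=[[[0, 0, 0], [0, 0, 0.7], 0], [[0, 0, 0], [0, 0, 0.7], 0], [[0, 0, 0], [0, 0, 0.7], 0], [[0, 0, 0], [0, 0, 0.7], 0], [[0, 0, 0], [0, 0, 0.7], 0], [[0, 0, 0], [0, 0, 0.7], 0], [[0, 0, 0], [0, 0, 0.7], 0], [[0, 0, 0], [0, 0, 0.7], 0], [[0, 0, 0], [0, 0, 0.7], 0], [[0, 0, 0], [0, 0, 0.7], 0], [[0, 0, 0], [0, 0, 0.7], 0], [[0, 0, 0], [0, 0, 0.7], 0]])

```text
time_s: 16.78
eef_pos: [485.4, 252.5, 111.5]
tcp_rot: [-2.462, 0.194, 1.791]
force: [-4.0, -0.4, 9.2]
opening: -0.001
```

Call:
move_arm(steps=[[[0, 0, 0], [0, 0, 0.4], 0], [[0, 0, 0], [0, 0, 0.4], 0], [[0, 0, 0], [0, 0, 0.4], 0], [[0, 0, 0], [0, 0, 0.4], 0], [[0, 0, 0], [0, 0, 0.4], 0], [[0, 0, 0], [0, 0, 0.4], 0], [[0, 0, 0], [0, 0, 0.4], 0], [[0, 0, 0], [0, 0, 0.4], 0], [[0, 0, 0], [0, 0, 0.4], 0], [[0, 0, 0], [0, 0, 0.4], 0], [[0, 0, 0], [0, 0, 0.4], 0], [[0, 0, 0], [0, 0, 0.4], 0]])

```text
time_s: 17.78
eef_pos: [485.6, 252.5, 116.5]
tcp_rot: [-2.462, 0.194, 1.79]
force: [-4.4, -1.1, 9.0]
opening: 0.001
```

Call:
move_arm(steps=[[[0, 0, 0], [0, 0, 0.3], 0], [[0, 0, 0], [0, 0, 0.3], 0], [[0, 0, 0], [0, 0, 0.3], 0], [[0, 0, 0], [0, 0, 0.3], 0], [[0, 0, 0], [0, 0, 0.3], 0], [[0, 0, 0], [0, 0, 0.3], 0], [[0, 0, 0], [0, 0, 0.3], 0], [[0, 0, 0], [0, 0, 0.3], 0], [[0, 0, 0], [0, 0, 0.3], 0], [[0, 0, 0], [0, 0, 0.3], 0], [[0, 0, 0], [0, 0, 0.3], 0], [[0, 0, 0], [0, 0, 0.3], 0]])

```text
time_s: 18.78
eef_pos: [485.6, 252.4, 119.4]
tcp_rot: [-2.463, 0.193, 1.79]
force: [0.9, -0.6, 2.1]
opening: 0.003
```

Call:
move_arm(steps=[[[0, 0, 0], [0, 0, 0.3], 0], [[0, 0, 0], [0, 0, 0.3], 0], [[0, 0, 0], [0, 0, 0.3], 0], [[0, 0, 0], [0, 0, 0.3], 0], [[0, 0, 0], [0, 0, 0.3], 0], [[0, 0, 0], [0, 0, 0.3], 0], [[0, 0, 0], [0, 0, 0.3], 0], [[0, 0, 0], [0, 0, 0.3], 0], [[0, 0, 0], [0, 0, 0.3], 0], [[0, 0, 0], [0, 0, 0.3], 0], [[0, 0, 0], [0, 0, 0.3], 0], [[0, 0, 0], [0, 0, 0.3], 0]])

```text
time_s: 19.78
eef_pos: [485.7, 252.3, 123.2]
tcp_rot: [-2.463, 0.193, 1.79]
force: [0.4, 0.4, -0.3]
opening: 0.003
```

Contact is lost and the pedal is at rest. I'll retreat up and back, then check.

Call:
move_arm(steps=[[[0, 0, 0], [0, 0, 8], 0], [[0, 0, 0], [-10, 0, 15], 0], [[0, 0, 0], [-15, 0, 20], 0], [[0, 0, 0], [-15, -5, 20], 0], [[0, 0, 0], [-15, -15, 20], 0], [[0, 0, 0], [-15, -20, 20], 0], [[0, 0, 0], [-15, -25, 20], 0], [[0, 0, 0], [0, -25, 0], 0], [[0, 0, 0], [0, -25, 0], 0], [[0, 0, 0], [0, -25, 0], 0], [[0, 0, 0], [0, 0, 0], 0], [[0, 0, 0], [0, 0, 0], 0]])

```text
time_s: 20.78
eef_pos: [400.7, 111.4, 246.9]
tcp_rot: [-2.462, 0.196, 1.786]
force: [-0.4, 0.3, 1.0]
opening: -0.003
```

```bash
python3 st.py; python3 - <<'E'
from h import *
im=get_image("side");cv2.imwrite("pics/s6.png",im)
for n in("side","top"):
  get_image(n)
  for k in("can_lid","can_tread","tin_corner","eraser"):
    for d in pinpoint(k,n)[:2]:print(n,k,round(d["conf"],2),np.round(d["position"]))
E
```

```text
t 20.7833 axis [ 0.306 -0.049 -0.951] y [-0.158 -0.987  0.   ] tip [423.1 107.8 177.5] low corner [412.8 109.5 174.1] [-0.4  0.3  1. ] [ 0.19 -0.55  2.33 -0.12  1.07  1.97]
tip in can -218.46535085886399 -152.3250456218676
side can_lid 0.85 [662. 227. 242.]
side can_tread 0.92 [500. 254.  48.]
side can_tread 0.59 [458. 336.  -1.]
side tin_corner 0.92 [546. 303.  -0.]
side tin_corner 0.91 [127. 269.  -0.]
side eraser 0.58 [476. 149.  -1.]
top can_lid 0.61 [665. 223. 243.]
top can_tread 0.84 [504. 247.  46.]
top can_tread 0.15 [463. 337.  -3.]
top tin_corner 0.92 [546. 302.   1.]
top tin_corner 0.74 [260. 595.   2.]
top eraser 0.69 [473. 147.  -6.]
```

View pics/s6.png

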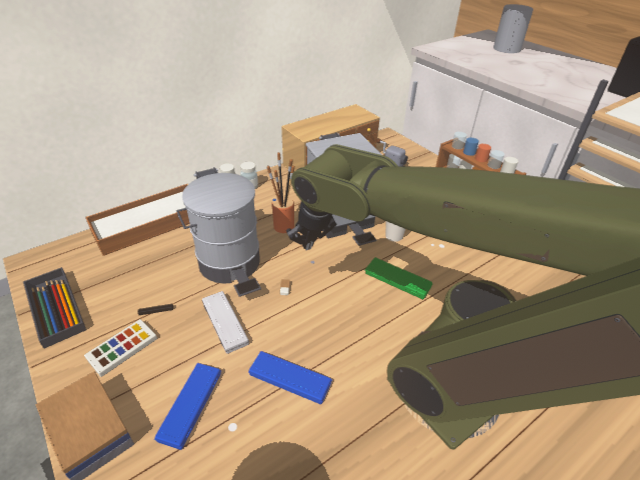

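The side view shows the lid shut at (220,195), the pedal up at (246,287) and the tin at (225,320) clear of it. Everything else is in place and the arm is free.

```bash
python3 -c "from workcell import sign_off;print(sign_off())"
```

```text
the job is handed in; nothing more can be done
None
```

The job is done and handed in, at about 21 s on the robot's clock. It reports no verdict, so what follows rests on my own checks.

- **Tin:** I pushed the bare metal tin sideways along the table with the closed fingers. Its corner ended about 28 mm clear of the pedal's edge.
- **Opening the lid:** I pressed the pedal until it met its stop, with the force settling at about 20 N. The lid measured (723, 216, 349) mm, against about (720, 214, 349) expected when fully open. I held it there for about 3.8 s.
- **Closing the lid:** I let the pedal up over about 5 s, slowing towards the end. The force faded from about 9 N to zero without a jolt. I did not watch the lid land, so "no slam" rests on the slow release and those force readings.

**Last checks:** both cameras put the lid shut at about 242–243 mm up (nominally 245), the pedal up at 46–48 mm and the tin clear. The eraser had not moved, within measuring error. Nothing else looked disturbed in the last side picture, though the arm hid part of the square bin. No check failed, and the robot was touching nothing when I handed in.

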